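Lift the strapping-tape roll off its post and slide it onto the bamboo riser

ROBOT

A 6-joint arm with a two-finger parallel gripper is mounted at the origin on the work surface. World frame = base frame: x ahead of the robot, y to its left, z up, the work surface at z = 0. Lengths are in m, angles in rad, forces in N, time in s.
With the tool pointing down it reaches from about 0.275 to 0.725 m from the base axis. Payload 15.9 kg.
Tool frame: the origin (TCP) lies at the very end of the fingers, on their centre line; the grasp point (between the pads) lies robot.grasp_offset behind it (robot.grasp_offset is the distance from the TCP to the grasp point, in m); z points along the fingers, y is the direction in which the jaws open and shut (so a half turn about z gives the same grasp; the last joint's range is limited). The gripper opens to 85 mm and grips with 20 to 120 N. Pads are 22 mm wide; open, the fingers measure 114 mm over their backs; the gripper's body (76 mm by 85 mm) begins 54 mm behind the grasp point. The pads swing forward as they close: fully open they stand 13 mm farther back than shut.
Start: joints at [-1.256, 0.213, -0.034, 1.323, 0, 1.571], TCP at [0.155, -0.475, 0.193] pointing down, gripper open.
Joint ranges: [-2.98, 2.98], [-0.74, 1.72], [-1.14, 1.35], [-2.1, 2.04], [-1.57, 1.44], [-3.14, 3.14]. Speed limits (rad/s): [1.89, 1.89, 2.39, 2.57, 3.14, 3.14].

INTERFACE

Orientations are given as a unit quaternion [w, x, y, z].
In Python, from station import robot, get_image, get_calibration gives the robot as it stands.
- The arm moves only by the shell command python3 -m jog 'ROWS' [FORCE]. ROWS is JSON, a list of rows, each a list of 7 numbers: the shift along the tool's x, y, z in cm, then the turn, a rotation vector about the tool's x, y, z in rad, then the finger opening in cm, from 0 to 8.54. A call has 1 to 20 rows; each row is the pose to reach, as a shift and turn from the pose commanded when the call began, along the tool's axes at that moment; what a row does not reach only later rows make up. A row lasts 1/10 s, in which the tool goes at most 50 mm and 8.59 degrees, less where a joint would pass 70% of its speed; a pose out of reach is approached as far as the arm can. A call with a gripper value outside its range is refused whole. The fingers move at their own pace and stop on an object; FORCE is the grip in N (left out, the last holds). Time passes only in rows, so rows that repeat a pose let the fingers close. It gives the time, the measured TCP pose, the force and the opening at its end, in the units of the state.
- robot.get_state(): the state, without advancing time (a new reading comes with each control period).
- get_image(name): name is "scene" or "side" or "wrist"; returns the picture (420x560x3 uint8, red, green, blue); there is no depth.
- get_calibration(name): a dict with "camera_matrix" (3x3 intrinsics, pixels), "extrinsics" (4x4, takes a point from camera to world coordinates). Camera axes: x right, y down, z forward; pixel columns grow to the right and rows downward; lengths in m; the calibration is good to about 2 mm. A picture is of the moment at which its call begins: read the wrist's pose just before it. get_calibration takes no time and is no camera call; for the wrist camera it gives the pose at the moment of the call.
- robot.finish_job(): hands the job in, once; it reports no verdict.
The state is a dict: "time": time; "joint_pos": joint angles; "qvel": joint speeds; "joint_torque": joint torques, N m; "tcp_pos": TCP position; "tcp_rot": TCP orientation; "force": force on the tool from outside, world axes, zero at the start; "moment": the same for the moment, N m; "finger_gap": opening from 0.0 (shut) to 1.0 (fully open).
Only numpy, scipy, OpenCV 4.12 (cv2) and the standard library are available. Lean on these libraries where they do the work, as an engineer would, in place of code of your own. Each camera call takes 0.05 s, during which the arm holds its last target. There are 200 camera calls.

TASK

Someone left a soju glass on the little bamboo riser: set it upright on the bamboo tray beside the other soju glass. Also get the roll of strapping tape off its post: pull the lifter up by its handle bar as far as it goes, so that the roll rides clear of the post, and slide the roll across so that it lies flat, wholly on top of the riser. Leave the other soju glass, the toothbrush cup, the pill organiser and the soap dish where they are, and do not tip over the glass or the roll.

Things in the scene. Friction and masses are not known exactly. Their poses are not given: they have to be found in the camera images.
- stand: Fixed tape stand: wooden base 108 x 108 x 12 mm with a fixed upright wooden post, 42 mm across, its top 67 mm above the counter. Origin: on the post's axis, at counter level. A tongue 108 mm long from the axis reaches along -x under the lifter's handle. The riser stands next to it on its +y or its -y side, the toothbrush cup on the other side.
- lifter (a joint): Height of the aluminium lifter, a 5 mm thick, 108 mm square plate round the post, under the roll. 0 = down (plate's top 17 mm above the counter), 0.056 = fully up (plate's top at 73 mm, 6 mm above the post's top and 3 mm above the riser's top). Friction (about 5 N) keeps it at the height where it is left.
- lifter_grip (a point): Point to grip on the lifter's upright chrome handle bar, which is 16 mm thick (along the stand's y) and 22 mm wide (along the stand's x) and ends 18 mm above this point and begins 45 mm below it. It stands 95 mm from the post's axis towards the stand's -x and moves up and down with the lifter.
- roll: Roll of white strapping tape on a cardboard core, lying round the post on the lifter's plate: outside diameter 96 mm, hole 50 mm, 38 mm high, 0.12 kg. Origin: centre of its underside; z along its axis.
- riser: Fixed bamboo riser, a drawer box 140 mm (its x) by 130 mm (its y) and 70 mm high with a flat top, square with the stand; its centre is 123 mm from the post's axis, along the stand's +y or -y; a 4 mm gap parts it from the lifter's plate. Origin: centre of its underside, at counter level.
- glass: Clear soju glass to be cleared away, standing on the riser: 41 mm across at the foot, 47 mm at the rim, 60 mm high, 0.09 kg. Origin: centre of its underside; z up its axis.
- mate: The other soju glass, the same shape, standing towards one end of the tray. Origin: centre of its underside.
- tray: Fixed bamboo tray, 200 mm (its x) by 140 mm (its y), rim 18 mm high and 6 mm thick, floor 6 mm above the counter. Origin: centre of its underside, at counter level.
- cup: Empty white ceramic toothbrush cup, 58 to 64 mm across, 95 mm high, on the counter beside the stand, 123 mm from the post's axis on the side away from the riser. Origin: centre of its underside.
- pillbox: White pill organiser, seven closed lids, 154 mm (its y) by 36 mm by 26 mm high, beyond the stand. Origin: centre of its underside.
- soapdish: Round chrome soap dish with a bar of soap, 110 mm across, 22 mm high. Origin: centre of its underside.

How it is judged:
By the outcome, as a careful person would: the job done as asked, in the order asked, and still so for the second after the job is handed in, with the robot touching nothing.
It also fails if it takes over 58 s, if anything falls off the work surface, if the arm or the gripper's body presses on something with over 40 N, if the wrist force passes 120 N, or if a joint passes its speed limit or range.

## Working session

There is one attempt and no reset: what is moved stays moved. The work goes in short steps, Python scripts to look and compute and a shell command to move; the robot and the scene stay as the last step left them, time stands still between calls to the robot, and variables do not carry over. Pictures are saved under pics/ and viewed, about 8 in all and at most 12, crops included, and the job is handed in when it is done.

```bash
mkdir -p pics; python3 - <<'E'
from station import robot,get_image,get_calibration
import cv2,numpy as np
print(robot.grasp_offset, robot.get_state())
for n in ("scene","side"):
    cv2.imwrite(f"pics/{n}0.png",get_image(n)[:,:,::-1]); c=get_calibration(n);print(n,np.round(c["camera_matrix"],1).tolist(),np.round(c["extrinsics"],3).tolist())
E
```

```text
0.0187 {'time': 0.0, 'joint_pos': array([-1.25603366e+00,  2.13330289e-01, -3.50541277e-02,  1.32347018e+00,
        1.01077741e-05,  1.57080551e+00]), 'qvel': array([ 6.74660775e-04, -3.20817037e-05,  1.02494026e-03, -1.42972084e-03,
        3.62394239e-04, -1.75990838e-03]), 'joint_torque': array([-5.05407850e-03, -6.86155057e+01,  4.87124491e+01,  1.74519728e-02,
        1.81750206e-04, -1.30069711e-05]), 'tcp_pos': array([ 0.15468555, -0.47508597,  0.19243107]), 'tcp_rot': array([-5.23387086e-04,  9.87641681e-01,  1.56727884e-01, -7.79435796e-05]), 'force': array([-0.14086365, -0.32937524,  0.33552482]), 'moment': array([-0.07089111,  0.04925788,  0.02433069]), 'finger_gap': 0.9980353369246163}
scene [[449.9, 0.0, 282.3], [0.0, 449.9, 212.9], [0.0, 0.0, 1.0]] [[0.182, 0.815, -0.549, 1.271], [0.983, -0.147, 0.108, -0.084], [0.008, -0.56, -0.828, 1.138], [0.0, 0.0, 0.0, 1.0]]
side [[431.4, 0.0, 279.9], [0.0, 431.4, 207.4], [0.0, 0.0, 1.0]] [[-0.913, -0.289, 0.288, 0.161], [-0.408, 0.68, -0.609, 0.869], [-0.019, -0.673, -0.739, 1.062], [0.0, 0.0, 0.0, 1.0]]
```

View pics/scene0.png

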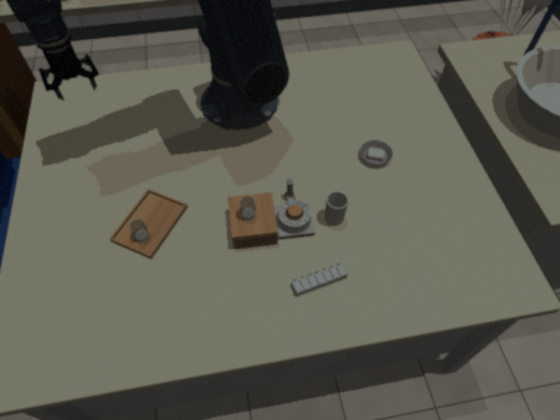

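View pics/side0.png

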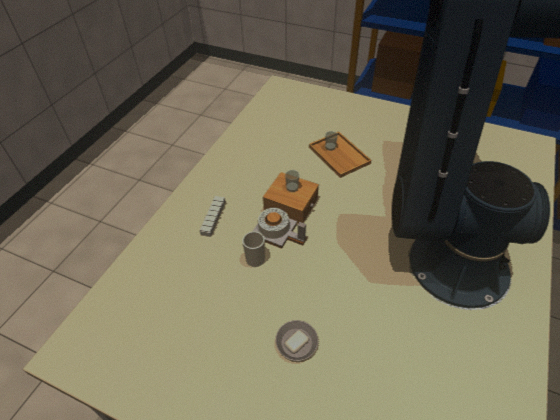

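Scene: tray about (150,222) with the mate at its (140,232) end, riser (253,220) with glass (248,208), stand and roll (294,215), handle bar (290,188), cup (336,208). The side view agrees. I'll crop for pixel-accurate picks.

```bash
python3 - <<'E'
import cv2
a=cv2.imread("pics/scene0.png")[160:285,100:360]
a=cv2.resize(a,None,fx=3,fy=3,interpolation=cv2.INTER_CUBIC)
b=cv2.imread("pics/side0.png")[120:275,230:380]
cv2.imwrite("pics/c1.png",cv2.convertScaleAbs(a,alpha=1.5))
E
```

```text
(no output)
```

View pics/c1.png

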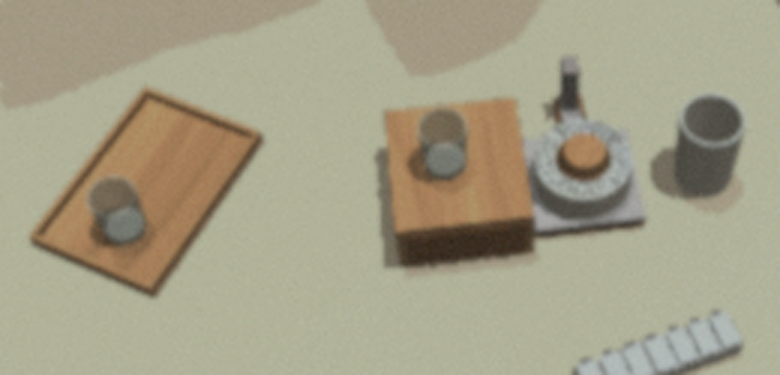

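The crop shows the riser top corners (384,112), (517,100), (532,222), (398,235), the tray corners, the post top (584,153), the handle top (569,62), the glass foot (446,162) and the mate's foot (124,226).

```bash
cat > h.py <<'E'
import numpy as np
from station import robot,get_image,get_calibration
from scipy.spatial.transform import Rotation as R
def ray(name,uv,z,c=None):
    c=c or get_calibration(name);K=c["camera_matrix"];T=np.array(c["extrinsics"])
    d=T[:3,:3]@np.linalg.solve(K,[uv[0],uv[1],1.]);o=T[:3,3]
    return o+d*(z-o[2])/d[2]
def rot():
    q=robot.get_state()["tcp_rot"];return R.from_quat([q[1],q[2],q[3],q[0]])
def togo(p,closing_yaw=None):
    """shift in tool axes cm to TCP target p; turn about tool z to bring the jaw axis (tool y) to a world yaw"""
    s=robot.get_state();r=rot()
    print("shift cm",np.round(r.inv().apply(np.array(p)-s["tcp_pos"])*100,2))
    y=r.apply([0,1,0]);a=np.arctan2(y[1],y[0])
    if closing_yaw is not None:
        t=(a-closing_yaw+np.pi/2)%np.pi-np.pi/2  # tool z down: +turn lowers the yaw
        print("turn z",round(t,3))
    print("yaw of tool y",round(a,3), "j6",round(s["joint_pos"][5],3))
E
python3 - <<'E'
from h import *
f=lambda x,y,z:np.round(ray("scene",(x/3+100-.33,y/3+160-.33),z),4)
rc=np.array([f(*p,.07) for p in[(384,112),(517,100),(532,222),(398,235)]]);print("riser",rc.mean(0),rc)
tc=np.array([f(*p,.018) for p in[(146,90),(263,136),(155,293),(32,240)]]);print("tray",tc.mean(0),tc)
print("post",f(584,153,.067),"handle",f(569,62,.09),"glass",f(446,162,.074),f(442,124,.13),"mate",f(124,226,.01),f(114,192,.066),"cup",f(711,120,.095))
E
```

```text
riser [ 0.554475 -0.02965   0.07    ] [[ 0.4796 -0.0914  0.07  ]
 [ 0.4882  0.0389  0.07  ]
 [ 0.6291  0.0288  0.07  ]
 [ 0.621  -0.0949  0.07  ]]
tray [ 0.490775 -0.32855   0.018   ] [[ 0.3696 -0.3306  0.018 ]
 [ 0.4493 -0.2156  0.018 ]
 [ 0.6117 -0.3267  0.018 ]
 [ 0.5325 -0.4413  0.018 ]]
post [0.5598 0.0919 0.067 ] handle [0.466 0.095 0.09 ] glass [ 0.5514 -0.0403  0.074 ] [ 0.547  -0.0403  0.13  ] mate [ 0.527  -0.3565  0.01  ] [ 0.5244 -0.3518  0.066 ] cup [0.5625 0.2139 0.095 ]
```

```bash
python3 -c "
from h import *
togo([.549,-.040,.25],0.97)"
```

```text
shift cm [ 50.96 -29.17  -5.72]
turn z 0.916
yaw of tool y -1.256 j6 1.571
```

```bash
python3 -m jog '[[12,-7,-2,0,0,-0.5,8.5],[25,-14,-5.7,0,0,-1.0,8.5],[38,-22,-5.7,0,0,-1.6,8.5],[51,-29.2,-5.7,0,0,-2.226,8.5],[51,-29.2,-5.7,0,0,-2.226,8.5],[51,-29.2,-5.7,0,0,-2.226,8.5],[51,-29.2,-5.7,0,0,-2.226,8.5],[51,-29.2,-5.7,0,0,-2.226,8.5],[51,-29.2,-5.7,0,0,-2.226,8.5],[51,-29.2,-5.7,0,0,-2.226,8.5],[51,-29.2,-5.7,0,0,-2.226,8.5],[51,-29.2,-5.7,0,0,-2.226,8.5],[51,-29.2,-5.7,0,0,-2.226,8.5],[51,-29.2,-5.7,0,0,-2.226,8.5],[51,-29.2,-5.7,0,0,-2.226,8.5],[51,-29.2,-5.7,0,0,-2.226,8.5],[51,-29.2,-5.7,0,0,-2.226,8.5],[51,-29.2,-5.7,0,0,-2.226,8.5],[51,-29.2,-5.7,0,0,-2.226,8.5],[51,-29.2,-5.7,0,0,-2.226,8.5]]' 40
python3 - <<'E'
from h import *
import cv2,pickle
togo([.549,-.040,.25],.97)
c=get_calibration("wrist");pickle.dump(c,open("w1.pkl","wb"))
cv2.imwrite("pics/w1.png",get_image("wrist")[:,:,::-1])
E
```

```text
time: 2.1
tcp_pos: [0.5493, -0.0399, 0.2499]
tcp_rot: [-0.0, 0.296, 0.955, -0.0]
force: [0.4, -0.8, 0.7]
finger_gap: 0.993
shift cm [ 0.02 -0.02 -0.01]
turn z -0.001
yaw of tool y 0.969 j6 0.529
```

View pics/w1.png

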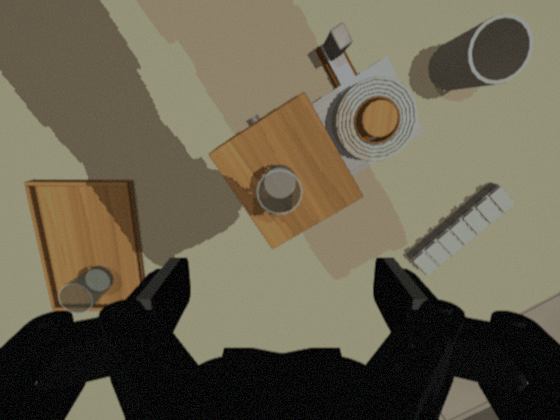

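Wrist view: glass rim at (279,191), riser corners (211,155), (305,94), (363,197), (274,248), post top (380,118), handle bar near (338,42), mate rim (76,296).

```bash
python3 - <<'E'
from h import *
import pickle,cv2
c=pickle.load(open("w1.pkl","rb"));f=lambda u,v,z:np.round(ray("wrist",(u,v),z,c),4)
rc=np.array([f(*p,.07) for p in[(211,155),(305,94),(363,197),(274,248)]]);print("riser",rc.mean(0),rc)
print("glass",f(279,191,.13),f(280,185,.075),"post",f(380,118,.067),"roll",f(375,119,.055))
print("mate",f(76,296,.066),f(97,281,.012),"cup",f(499,50,.095))
print("tray",[f(*p,.018) for p in [(27,181),(132,181),(144,305)]])
for z in (.07,.08,.09): print("handle",z,f(344,34,z))
a=cv2.imread("pics/w1.png")[10:210,290:430];cv2.imwrite("pics/w1c.png",cv2.convertScaleAbs(cv2.resize(a,None,fx=3,fy=3,interpolation=2),alpha=1.4))
E
```

```text
riser [ 0.5475  -0.02995  0.07   ] [[ 0.4767 -0.0894  0.07  ]
 [ 0.4828  0.0358  0.07  ]
 [ 0.6185  0.0293  0.07  ]
 [ 0.612  -0.0955  0.07  ]]
glass [ 0.5453 -0.0413  0.13  ] [ 0.5497 -0.0434  0.075 ] post [0.5516 0.0916 0.067 ] roll [0.5512 0.0894 0.055 ]
mate [ 0.5211 -0.3512  0.066 ] [ 0.5248 -0.359   0.012 ] cup [0.5574 0.2123 0.095 ]
tray [array([ 0.3615, -0.3273,  0.018 ]), array([ 0.4415, -0.2109,  0.018 ]), array([ 0.594 , -0.3235,  0.018 ])]
handle 0.07 [0.4567 0.1015 0.07  ]
handle 0.08 [0.4577 0.0987 0.08  ]
handle 0.09 [0.4587 0.0958 0.09  ]
```

View pics/w1c.png

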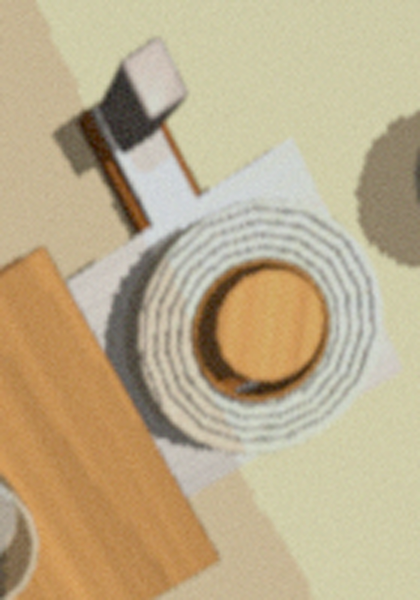

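```bash
python3 -c "
from h import *
togo([.5475,-.041,.093],.97)"; python3 -c "
from h import *
togo([.455,-.305,.19],.97)"
```

```text
shift cm [ 0.08 -0.19 15.69]
turn z -0.001
yaw of tool y 0.969 j6 0.529
shift cm [ -7.23 -27.19   5.99]
turn z -0.001
yaw of tool y 0.969 j6 0.529
```

```bash
python3 -m jog '[[0.1,-0.2,3,0,0,0,8.5],[0.1,-0.2,6,0,0,0,8.5],[0.1,-0.2,9,0,0,0,8.5],[0.1,-0.2,12,0,0,0,8.5],[0.1,-0.2,14,0,0,0,8.5],[0.1,-0.2,15.7,0,0,0,8.5],[0.1,-0.2,15.7,0,0,0,8.5],[0.1,-0.2,15.7,0,0,0,3.8],[0.1,-0.2,15.7,0,0,0,3.8],[0.1,-0.2,15.7,0,0,0,3.8],[0.1,-0.2,15.7,0,0,0,3.8],[0.1,-0.2,15.7,0,0,0,3.8],[0.1,-0.2,15.7,0,0,0,3.8],[0.1,-0.2,15.7,0,0,0,3.8],[0.1,-0.2,15.7,0,0,0,3.8]]' 30
```

```text
time: 3.65
tcp_pos: [0.5474, -0.041, 0.0929]
tcp_rot: [-0.0, 0.296, 0.955, 0.0]
force: [-0.7, -0.1, 0.2]
finger_gap: 0.446
```

```bash
python3 - <<'E'
from h import *
import cv2
a=get_image("wrist")[:,:,::-1];b=cv2.resize(get_image("side")[140:260,230:350,::-1],(420,420),interpolation=2)
cv2.imwrite("pics/g1.png",cv2.resize(np.hstack([a,b]),None,fx=.8,fy=.8))
print(robot.get_state()["finger_gap"])
E
```

```text
0.44716082842907506
```

View pics/g1.png

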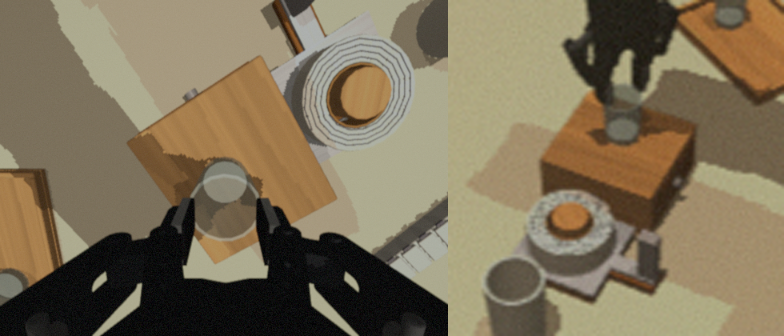

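The glass stands upright between the fingers, rim about (227,207), pads apparently at its walls. I'll squeeze further to see whether it stalls.

```bash
python3 -m jog '[[0,0,0,0,0,0,3],[0,0,0,0,0,0,3],[0,0,0,0,0,0,3],[0,0,0,0,0,0,3]]' 30
```

```text
time: 4.15
tcp_pos: [0.5474, -0.0409, 0.0929]
tcp_rot: [0.0, 0.296, 0.955, 0.0]
force: [-0.7, 0.0, 0.3]
finger_gap: 0.353
```

```bash
python3 - <<'E'
from h import *
import cv2
a=get_image("wrist")[:,:,::-1][160:340,170:390]
b=get_image("scene")[160:270,180:320,::-1]
cv2.imwrite("pics/g2.png",np.hstack([cv2.resize(a,(440,360)),cv2.convertScaleAbs(cv2.resize(b,(360,360),interpolation=2),alpha=1.4)]))
E
```

```text
(no output)
```

View pics/g2.png

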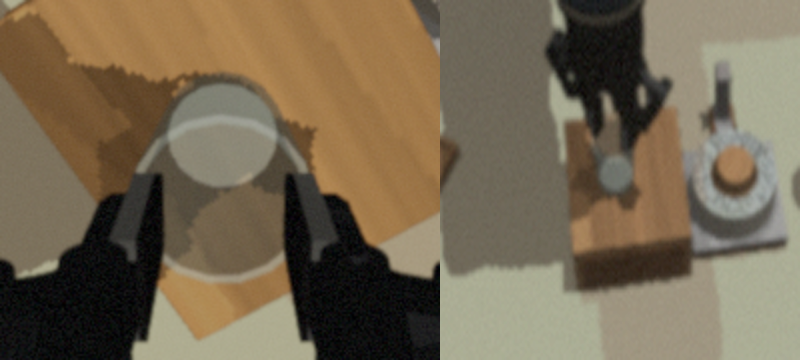

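```bash
python3 - <<'E'
from h import *
c=get_calibration("wrist");s=robot.get_state();r=rot()
T=np.array(c["extrinsics"]);K=c["camera_matrix"]
def pj(p):
    q=T[:3,:3].T@(np.array(p)-T[:3,3]);q=K@q;return q[:2]/q[2]
tcp=s["tcp_pos"]
for off in (0,-.0187):
  for y in(-.015,0,.015):
    p=tcp+r.apply([0,y,off]);print(off,y,np.round(p,4),np.round((pj(p)-[170,160])*2,0))
print("tool x world",r.apply([1,0,0]))
w=lambda u,v,z:np.round(ray("wrist",(u/2+170,v/2+160),z,c),4)
print("rim c",w(225,198,.13),w(137,198,.13),w(312,198,.13),"foot",w(223,135,.072))
E
```

```text
0 -0.015 [ 0.5389 -0.0533  0.0929] [178. 153.]
0 0 [ 0.5474 -0.0409  0.0929] [226. 153.]
0 0.015 [ 0.5558 -0.0286  0.0929] [275. 153.]
-0.0187 -0.015 [ 0.5389 -0.0533  0.1116] [173. 176.]
-0.0187 0 [ 0.5474 -0.0409  0.1116] [227. 176.]
-0.0187 0.015 [ 0.5558 -0.0286  0.1116] [280. 176.]
tool x world [-8.24885024e-01  5.65300537e-01  3.16337267e-05]
rim c [ 0.5455 -0.0403  0.13  ] [ 0.5331 -0.0584  0.13  ] [ 0.5578 -0.0223  0.13  ] foot [ 0.548  -0.0426  0.072 ]
```

```bash
python3 -c "
from h import *
np.save('a.npy',get_image('wrist'))"; python3 -m jog '[[0,0,0,0,0,0,3],[0,0,-0.5,0,0,0,3],[0,0,-1,0,0,0,3],[0,0,-1.5,0,0,0,3],[0,0,-1.5,0,0,0,3],[0,0,-1.5,0,0,0,3]]' 40
python3 - <<'E'
from h import *
import cv2
b=get_image("wrist");a=np.load("a.npy");np.save("b.npy",b)
g=lambda i:cv2.cvtColor(i,cv2.COLOR_RGB2GRAY)
for n,(u0,u1,v0,v1) in dict(glassfront=(250,315,195,225),rimlow=(255,310,280,302),riser=(180,250,120,180)).items():
    t=g(a)[v0:v1,u0:u1];m=cv2.matchTemplate(g(b)[v0-25:v1+25,u0-25:u1+25],t,cv2.TM_CCOEFF_NORMED);_,x,_,l=cv2.minMaxLoc(m);print(n,round(x,2),l[0]-25,l[1]-25)
E
```

```text
time: 4.9
tcp_pos: [0.5475, -0.041, 0.1081]
tcp_rot: [0.0, 0.296, 0.955, 0.0]
force: [1.0, -0.3, -0.7]
finger_gap: 0.352
glassfront 0.89 0 -5
rimlow 0.95 0 -15
riser 0.96 2 0
```

```bash
python3 - <<'E'
from h import *
import cv2
b=np.load("b.npy")[:,:,::-1][150:420,120:440]
s=get_image("side")[140:230,240:340,::-1]
cv2.imwrite("pics/g3.png",cv2.convertScaleAbs(np.hstack([cv2.resize(b,(480,405)),cv2.resize(s,(320,405),interpolation=2)]),alpha=1.5))
E
```

```text
(no output)
```

View pics/g3.png

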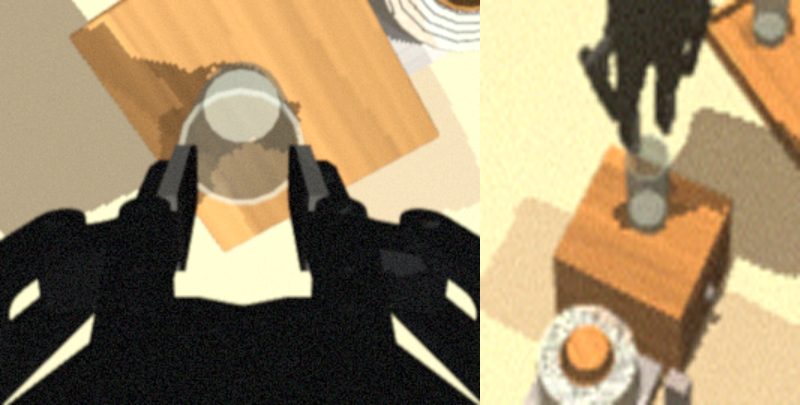

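```bash
python3 - <<'E'
from h import *
s=robot.get_state();r=rot();tcp=s["tcp_pos"]
for n in("side","scene","wrist"):
    c=get_calibration(n);T=np.array(c["extrinsics"]);K=c["camera_matrix"]
    def pj(p):
        q=K@(T[:3,:3].T@(np.array(p)-T[:3,3]));return np.round(q[:2]/q[2],1)
    print(n,"tcp",pj(tcp),*[pj(tcp+r.apply([0,y,z])) for z in(0,-.02,-.04) for y in(-.015,.015)])
    if n=="wrist":print(K, "cam in tool",np.round(r.inv().apply(T[:3,3]-tcp),4),np.round(r.inv().as_matrix()@T[:3,:3],3))
print(robot.grasp_offset, s["joint_pos"])
E
```

```text
side tcp [291.4 179.7] [295.4 177.9] [287.4 181.4] [295.4 173.3] [287.3 176.9] [295.4 168.6] [287.3 172.2]
scene tcp [247.2 205.7] [242.4 203.9] [252.1 207.6] [242.  199.8] [251.7 203.4] [241.5 195.5] [251.4 199.2]
wrist tcp [283.1 236.3] [258.8 236.3] [307.4 236.3] [256.3 249.1] [310.3 249. ] [253.1 265. ] [314. 265.]
[[309.87118467   0.         281.42234529]
 [  0.         309.87118467 208.90400278]
 [  0.           0.           1.        ]] cam in tool [ 0.0676 -0.001  -0.1797] [[-0.    -0.963 -0.268]
 [ 1.    -0.     0.   ]
 [-0.    -0.268  0.963]]
0.0187 [-7.46195144e-02  3.42119990e-01 -7.83167748e-02  1.15059970e+00
 -5.36794513e-06  5.26175048e-01]
```

The side view puts the fingertips about 40 mm above the reported TCP. The wrist view agrees (fingertip gap scale), and so does the fact that nothing was gripped: the fingers closed above the rim. I'll open, go lower within limits that are safe either way, and test again.

```bash
python3 -m jog '[[0,0,0,0,0,0,8.5],[0,0,0,0,0,0,8.5],[0,0,0,0,0,0,8.5],[0,0,0,0,0,0,8.5],[0,0,0,0,0,0,8.5],[0,0,0,0,0,0,8.5],[0,0,1,0,0,0,8.5],[0,0,2,0,0,0,8.5],[0,0,2.8,0,0,0,8.5],[0,0,3.3,0,0,0,8.5],[0,0,3.3,0,0,0,8.5],[0,0,3.3,0,0,0,4],[0,0,3.3,0,0,0,4],[0,0,3.3,0,0,0,4],[0,0,3.3,0,0,0,4],[0,0,3.3,0,0,0,4],[0,0,3.3,0,0,0,4],[0,0,3.3,0,0,0,4],[0,0,3.3,0,0,0,4],[0,0,3.3,0,0,0,4]]' 20
```

```text
time: 7.0
tcp_pos: [0.5478, -0.041, 0.0754]
tcp_rot: [0.001, 0.296, 0.955, 0.0]
force: [-0.9, -0.8, 7.2]
finger_gap: 0.53
```

Stalled at 45 mm on the glass. Now lift and check.

```bash
python3 -m jog '[[0,0,0,0,0,0,4],[0,0,0,0,0,0,4],[0,0,-1,0,0,0,4],[0,0,-2,0,0,0,4],[0,0,-4,0,0,0,4],[0,0,-6,0,0,0,4],[0,0,-6,0,0,0,4],[0,0,-6,0,0,0,4]]' 40
python3 - <<'E'
from h import *
import cv2
togo([.457,-.305,.14],.97)
b=get_image("wrist")[:,:,::-1][130:340,150:430]
s=get_image("side")[130:230,240:340,::-1]
cv2.imwrite("pics/g4.png",cv2.convertScaleAbs(np.hstack([cv2.resize(b,(440,330)),cv2.resize(s,(330,330),interpolation=2)]),alpha=1.5))
E
```

```text
time: 7.8
tcp_pos: [0.5477, -0.0409, 0.1353]
tcp_rot: [0.0, 0.296, 0.955, 0.0]
force: [-0.3, 0.3, -1.3]
finger_gap: 0.521
shift cm [ -7.45 -26.91  -0.48]
turn z 0.0
yaw of tool y 0.97 j6 0.526
```

View pics/g4.png

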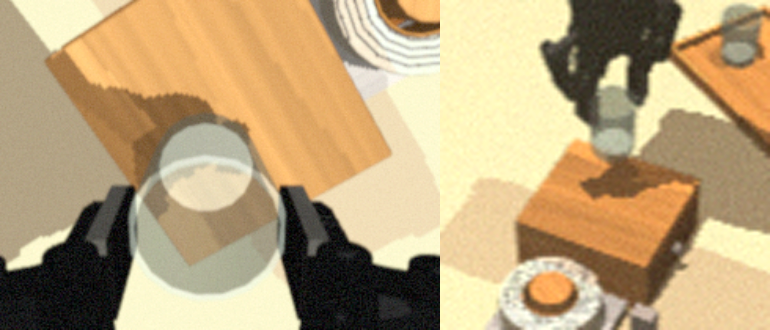

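Glass lifted upright between the pads. Carry it to the tray.

```bash
python3 -m jog '[[-0.5,-2,0,0,0,0,4],[-1.5,-5,0,0,0,0,4],[-2.3,-8,0,0,0,0,4],[-3.1,-11,0,0,0,0,4],[-3.9,-14,0,0,0,0,4],[-4.7,-17,0,0,0,0,4],[-5.6,-20,0,0,0,0,4],[-6.5,-23,0,0,0,0,4],[-7.2,-25.5,0,0,0,0,4],[-7.4,-26.9,0,0,0,0,4],[-7.4,-26.9,0,0,0,0,4],[-7.4,-26.9,2.5,0,0,0,4],[-7.4,-26.9,5,0,0,0,4],[-7.4,-26.9,7.5,0,0,0,4],[-7.4,-26.9,9.5,0,0,0,4],[-7.4,-26.9,11,0,0,0,4],[-7.4,-26.9,11.5,0,0,0,4],[-7.4,-26.9,11.8,0,0,0,4],[-7.4,-26.9,12,0,0,0,4],[-7.4,-26.9,12,0,0,0,4]]' 40
```

```text
time: 9.9
tcp_pos: [0.4567, -0.3047, 0.0154]
tcp_rot: [0.0, 0.296, 0.955, -0.0]
force: [0.6, 0.1, -1.0]
finger_gap: 0.52
```

```bash
python3 -m jog '[[0,0,0.2,0,0,0,4],[0,0,0.35,0,0,0,4],[0,0,0.35,0,0,0,4]]' 40; python3 -c "
from h import *
print(robot.get_state()['force'])"
```

```text
time: 10.2
tcp_pos: [0.4566, -0.3049, 0.0117]
tcp_rot: [0.0, 0.296, 0.955, -0.0]
force: [-0.6, 1.3, 1.0]
finger_gap: 0.517
[-0.62824667  1.29012491  0.95876971]
```

```bash
python3 -m jog '[[0,0,0,0,0,0,6.5],[0,0,0,0,0,0,6.5],[0,0,0,0,0,0,6.5],[0,0,0,0,0,0,6.5],[0,0,-0.5,0,0,0,6.5],[0,0,-2.5,0,0,0,6.5],[0,0,-5,0,0,0,6.5],[0,0,-9,0,0,0,6.5],[0,0,-14,0,0,0,6.5],[0,0,-17,0,0,0,6.5],[0,0,-17,0,0,0,6.5]]' 40
python3 - <<'E'
from h import *
togo([.456,.0955,.17],1.523)
E
```

```text
time: 11.3
tcp_pos: [0.4581, -0.3059, 0.1863]
tcp_rot: [0.003, 0.296, 0.955, -0.001]
force: [0.3, 0.7, -0.4]
finger_gap: 0.758
shift cm [22.88 32.99  1.47]
turn z -0.553
yaw of tool y 0.97 j6 0.012
```

```bash
python3 -m jog '[[3,4,0,0,0,-0.1,5],[6,9,0,0,0,-0.2,5],[9,13,0,0,0,-0.3,5],[12,17,0,0,0,-0.4,5],[15,21.5,0,0,0,-0.5,5],[18,26,0,0,0,-0.553,5],[21,30,0,0,0,-0.553,5],[22.8,33,-1,0,0,-0.553,5],[22.8,33,-1.5,0,0,-0.553,5],[22.8,33,-1.5,0,0,-0.553,5],[22.8,33,-1.5,0,0,-0.553,5],[22.8,33,-1.5,0,0,-0.553,5]]' 40
python3 - <<'E'
from h import *
import cv2,pickle
togo([.459,.0965,.2],1.523)
c=get_calibration("wrist");pickle.dump(c,open("w2.pkl","wb"))
w=get_image("wrist")[:,:,::-1]
s=cv2.resize(get_image("scene")[160:300,90:190,::-1],(240,336),interpolation=2)
s=np.vstack([s,np.zeros((84,240,3),np.uint8)])
cv2.imwrite("pics/w2.png",cv2.convertScaleAbs(np.hstack([w,s]),alpha=1.3))
E
```

```text
time: 12.5
tcp_pos: [0.4547, 0.0952, 0.196]
tcp_rot: [-0.0, 0.025, 1.0, -0.0]
force: [-0.1, -0.1, 0.1]
finger_gap: 0.583
shift cm [-0.42  0.15 -0.4 ]
turn z -0.002
yaw of tool y 1.521 j6 0.256
```

View pics/w2.png

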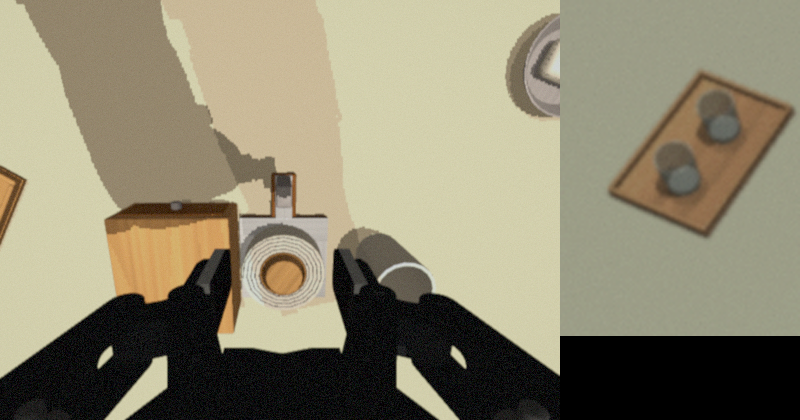

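Both glasses stand upright in the tray. Wrist: handle bar at u 283, v 174–197, post top (283,274), and the square edges level, so the yaw is right.

```bash
python3 - <<'E'
from h import *
import pickle
c=pickle.load(open("w2.pkl","rb"));f=lambda u,v,z:np.round(ray("wrist",(u,v),z,c),4)
print("post",f(284,274,.067),"roll",f(284,271,.055),"riser -x right corner",f(240,217,.07),"left",f(107,217,.07))
for z in(.07,.08,.09):print("htop",z,f(283,189,z),f(283,197,z))
p=f(284,274,.067);h=p[:2]+.095*np.array([-np.cos(-.048),-np.sin(-.048)]);print(h);togo([h[0],h[1],.06],1.523)
E
```

```text
post [0.5465 0.0924 0.067 ] roll [0.549  0.0923 0.055 ] riser -x right corner [0.478  0.0502 0.07  ] left [ 0.4712 -0.0869  0.07  ]
htop 0.07 [0.4508 0.0959 0.07  ] [0.4591 0.0955 0.07  ]
htop 0.08 [0.4487 0.096  0.08  ] [0.4567 0.0956 0.08  ]
htop 0.09 [0.4466 0.096  0.09  ] [0.4543 0.0956 0.09  ]
[0.45160942 0.09695825]
shift cm [ 0.31  0.15 13.61]
turn z -0.002
yaw of tool y 1.521 j6 0.256
```

```bash
python3 -m jog '[[-0.1,0.05,3,0,0,0,5],[-0.1,0.05,7,0,0,0,5],[-0.1,0.05,11,0,0,0,5],[-0.1,0.05,14,0,0,0,5],[-0.1,0.05,16,0,0,0,5],[-0.1,0.05,17.5,0,0,0,5],[-0.1,0.05,17.5,0,0,0,5]]' 40
```

```text
time: 13.3
tcp_pos: [0.4544, 0.0959, 0.0197]
tcp_rot: [-0.002, 0.025, 1.0, -0.0]
force: [-0.3, -0.8, 1.1]
finger_gap: 0.587
```

```bash
python3 -m jog '[[0,0,0,0,0,0,1],[0,0,0,0,0,0,1],[0,0,0,0,0,0,1],[0,0,0,0,0,0,1],[0,0,0,0,0,0,1],[0,0,0,0,0,0,1],[0,0,0,0,0,0,1],[0,0,0,0,0,0,1]]' 40
```

```text
time: 14.1
tcp_pos: [0.4566, 0.0972, 0.0224]
tcp_rot: [0.001, 0.024, 1.0, 0.0]
force: [-1.3, 2.0, 4.8]
finger_gap: 0.179
```

```bash
python3 -m jog '[[0,0,0,0,0,0,1],[0,0,0,0,0,0,1],[0,0,-0.4,0,0,0,1],[0,0,-1,0,0,0,1],[0,0,-1.6,0,0,0,1],[0,0,-2.2,0,0,0,1],[0,0,-2.8,0,0,0,1],[0,0,-3.4,0,0,0,1],[0,0,-4,0,0,0,1],[0,0,-4.6,0,0,0,1],[0,0,-5,0,0,0,1],[0,0,-5.3,0,0,0,1],[0,0,-5.4,0,0,0,1]]' 80
```

```text
time: 15.4
tcp_pos: [0.4566, 0.0972, 0.0762]
tcp_rot: [0.001, 0.024, 1.0, 0.0]
force: [5.9, 3.5, -7.5]
finger_gap: 0.16
```

```bash
python3 -m jog '[[0,0,-0.1,0,0,0,1],[0,0,-0.2,0,0,0,1],[0,0,-0.3,0,0,0,1],[0,0,-0.4,0,0,0,1],[0,0,-0.4,0,0,0,1]]' 80
```

```text
time: 15.9
tcp_pos: [0.4566, 0.0971, 0.0791]
tcp_rot: [0.0, 0.024, 1.0, 0.0]
force: [11.5, 4.8, -23.7]
finger_gap: 0.166
```

Lifter at its stop (56.7 mm travel, 24 N pull). I'll release, rise and go over the roll with the fingers shut. The plan is to tow the roll by its hole.

```bash
python3 -m jog '[[0,0,0,0,0,0,1.8],[0,0,0,0,0,0,3],[0,0,0,0,0,0,5],[0,0,0,0,0,0,5],[0,0,0,0,0,0,5],[0,0,-1,0,0,0,5],[0,0,-3,0,0,0,5],[0,0,-6,0,0,0,5],[0,0,-9,0,0,0,5],[0,0,-11,0,0,0,5],[-3,0,-11,0,0,0,2],[-6,0.2,-11,0,0,0,0],[-8.5,0.4,-11,0,0,0,0],[-9.8,0.5,-11,0,0,0,0],[-9.8,0.5,-11,0,0,0,0],[-9.8,0.5,-11,0,0,0,0],[-9.8,0.5,-11,0,0,0,0],[-9.8,0.5,-11,0,0,0,0]]' 40
python3 - <<'E'
from h import *
import cv2,pickle
togo([.555,.092,.19],1.523)
c=get_calibration("wrist");pickle.dump(c,open("w3.pkl","wb"))
w=get_image("wrist")[:,:,::-1]
s=cv2.resize(get_image("side")[165:265,235:325,::-1],(240,267),interpolation=2)
s2=cv2.resize(get_image("scene")[160:250,215:345,::-1],(240,153),interpolation=2)
cv2.imwrite("pics/w3.png",cv2.convertScaleAbs(np.hstack([w,np.vstack([s,s2])]),alpha=1.3))
E
```

```text
time: 17.7
tcp_pos: [0.5534, 0.0972, 0.1899]
tcp_rot: [0.0, 0.024, 1.0, 0.0]
force: [0.2, -0.9, -0.3]
finger_gap: -0.001
shift cm [-0.18 -0.51 -0.01]
turn z 0.0
yaw of tool y 1.523 j6 0.222
```

View pics/w3.png

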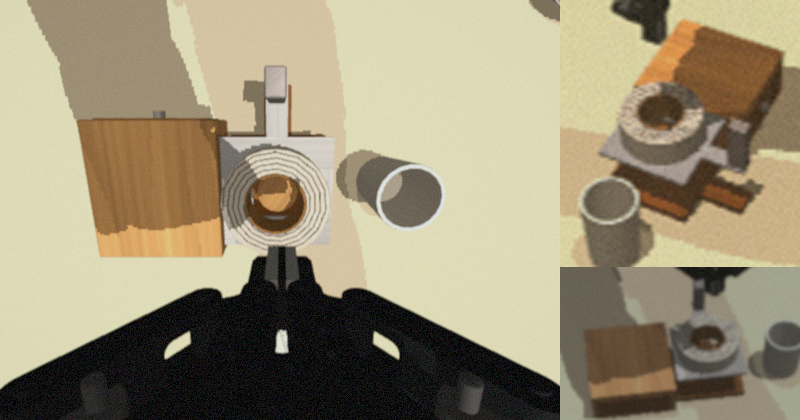

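Lifter up, roll clear of the post, hole centre at (275,204). The shut fingertip shows at (282,247) in the wrist view, and near side (270.6,180) and scene (293.5,175).

```bash
python3 - <<'E'
from h import *
import pickle
s=robot.get_state();r=rot();tcp=s["tcp_pos"]
for n in("side","scene","wrist"):
    c=get_calibration(n);T=np.array(c["extrinsics"]);K=c["camera_matrix"]
    def pj(p):
        q=K@(T[:3,:3].T@(np.array(p)-T[:3,3]));return np.round(q[:2]/q[2],1)
    print(n,*[pj(tcp+r.apply([x,0,z])) for z in(0,-.02,-.04) for x in (0,.011)])
c=pickle.load(open("w3.pkl","rb"));f=lambda u,v,z:np.round(ray("wrist",(u,v),z,c),4)
print("hole",f(275,204,.111),"outer",f(274.5,199,.111),f(221,199,.111),f(327,199,.111),f(275,147,.111),f(275,250,.111))
print("riser",f(78,121,.07),f(222,121,.07),f(222,256,.07),f(100,256,.07),"handle",f(275,82,.135))
S=lambda n,u,v,z:np.round(ray(n,(u,v),z),4)
print("side roll c",S("side",235+101/240*90,165+110*100/267,.111),"scene",S("scene",215+147/240*130,160+(338-267)*90/153,.111))
E
```

```text
side [270.3 189.4] [273.7 190.6] [270.1 184.4] [273.5 185.6] [269.8 179.3] [273.3 180.5]
scene [297.2 182.6] [296.6 179.3] [297.5 177.9] [296.8 174.6] [297.8 173. ] [297.1 169.8]
wrist [283.1 237.3] [283.1 220.3] [283.3 250.1] [283.3 231.4] [283.5 266.2] [283.5 245.4]
hole [0.5526 0.0907 0.111 ] outer [0.5481 0.0905 0.111 ] [0.5459 0.0446 0.111 ] [0.5503 0.1355 0.111 ] [0.5043 0.0933 0.111 ] [0.5953 0.0884 0.111 ]
riser [ 0.4748 -0.0894  0.07  ] [0.4812 0.0443 0.07  ] [0.6168 0.0308 0.07  ] [ 0.6107 -0.0969  0.07  ] handle [0.4575 0.0962 0.135 ]
side roll c [0.5523 0.0887 0.111 ] scene [0.5595 0.0914 0.111 ]
```

```bash
python3 -c "
from h import *
togo([.552,.0907,.054],1.523)"
```

```text
shift cm [ 0.15 -0.66 13.57]
turn z 0.0
yaw of tool y 1.523 j6 0.221
```

```bash
python3 -m jog '[[0.15,-0.65,1,0,0,0,0],[0.15,-0.65,4,0,0,0,0],[0.15,-0.65,7,0,0,0,0],[0.15,-0.65,8.5,0,0,0,0],[0.15,-0.65,10,0,0,0,0],[0.15,-0.65,11,0,0,0,0],[0.15,-0.65,12,0,0,0,0],[0.15,-0.65,12,0,0,0,0]]' 40
```

```text
time: 18.65
tcp_pos: [0.5515, 0.0907, 0.0684]
tcp_rot: [-0.001, 0.024, 1.0, -0.0]
force: [0.5, -0.6, 0.0]
finger_gap: 0.004
```

```bash
python3 -m jog '[[0,0,0.5,0,0,0,0],[0,0,1.0,0,0,0,0],[0,0,1.5,0,0,0,0],[0,0,1.5,0,0,0,0]]' 40
```

```text
time: 19.05
tcp_pos: [0.5518, 0.0907, 0.0538]
tcp_rot: [-0.0, 0.024, 1.0, -0.0]
force: [-0.4, 0.2, 0.9]
finger_gap: 0.002
```

```bash
python3 -m jog '[[0,0,0.4,0,0,0,0],[0,0,0.7,0,0,0,0],[0,-0.7,0.7,0,0,0,0],[0,-1.5,0.7,0,0,0,0],[0,-2.3,0.7,0,0,0,0],[0,-3.1,0.7,0,0,0,0],[0,-3.9,0.7,0,0,0,0],[0,-4.7,0.7,0,0,0,0],[0,-5.5,0.7,0,0,0,0],[0,-6.3,0.7,0,0,0,0],[0,-7,0.7,0,0,0,0],[0,-7,0.7,0,0,0,0]]' 40
python3 - <<'E'
from h import *
import cv2
s=robot.get_state();print(s["force"])
a=get_image("scene")[:,:,::-1];b=cv2.imread("pics/scene0.png")
cv2.imwrite("pics/t1.png",a);cv2.imwrite("pics/t1s.png",get_image("side")[:,:,::-1])
# white tape: bright low-saturation area, centroid around the riser/stand
for n,im,(x0,x1,y0,y1) in(("scene",a,(215,320,185,245)),("side",cv2.imread("pics/t1s.png"),(235,330,165,255))):
    h=cv2.cvtColor(im[y0:y1,x0:x1],cv2.COLOR_BGR2HSV);m=((h[...,1]<60)&(h[...,2]>120)).astype(np.uint8)
    k,l,st,ce=cv2.connectedComponentsWithStats(m)
    for i in np.argsort(-st[1:,4])[:3]+1:print(n,st[i],ce[i]+[x0,y0],ray(n,ce[i]+[x0,y0],.1))
E
```

```text
time: 20.25
tcp_pos: [0.5488, 0.0199, 0.0474]
tcp_rot: [-0.0, 0.024, 1.0, -0.0]
force: [0.6, 0.2, 0.0]
finger_gap: 0.003
[0.60424565 0.24481647 0.01976772]
scene [ 80   0  25  29 324] [311.14814815 194.02160494] [0.53357616 0.14530954 0.1       ]
scene [ 91  38  14  22 125] [315.12 236.72] [0.67480632 0.12479852 0.1       ]
scene [ 0 56 12  4 34] [221.67647059 242.85294118] [ 0.64916395 -0.12426035  0.1       ]
side [ 15  35  47  34 592] [272.38513514 219.23648649] [0.53642802 0.12757274 0.1       ]
side [ 33  24  30  16 122] [280.43442623 198.19672131] [0.54938534 0.04022438 0.1       ]
side [  6  66  24  18 103] [252.10679612 239.80582524] [0.55709189 0.21985087 0.1       ]
```

The plate is now exposed and the white blob is at y≈0.04, so the roll is being towed. Continue.

```bash
python3 -m jog '[[0,-0.7,0,0,0,0,0],[0,-1.4,0,0,0,0,0],[0,-2.1,0,0,0,0,0],[0,-2.8,0,0,0,0,0],[0,-3.5,0,0,0,0,0],[0,-4.2,0,0,0,0,0],[0,-4.9,0,0,0,0,0],[0,-5.6,0,0,0,0,0],[0,-6.2,0,0,0,0,0],[0,-6.7,0,0,0,0,0],[0,-7.0,0,0,0,0,0],[0,-7.0,0,0,0,0,0],[0,-6.2,0,0,0,0,0],[0,-6.0,0,0,0,0,0],[0,-6.0,-4,0,0,0,0],[0,-6.0,-9,0,0,0,0],[0,-6.0,-14,0,0,0,0],[0,-6.0,-16,0,0,0,0],[0,-6.0,-16,0,0,0,0]]' 40
python3 - <<'E'
from h import *
import cv2,pickle
print(robot.get_state()["force"])
c=get_calibration("wrist");pickle.dump(c,open("w4.pkl","wb"))
w=get_image("wrist")[:,:,::-1]
s=cv2.resize(get_image("side")[125:265,225:365,::-1],(240,240),interpolation=2)
s2=cv2.resize(get_image("scene")[160:270,100:350,::-1],(240,106),interpolation=2)
p=np.vstack([s,s2,np.zeros((74,240,3),np.uint8)])
cv2.imwrite("pics/w4.png",cv2.convertScaleAbs(np.hstack([w,p]),alpha=1.3))
E
```

```text
time: 22.25
tcp_pos: [0.5476, -0.0387, 0.2108]
tcp_rot: [0.003, 0.024, 1.0, -0.0]
force: [-0.4, 0.0, -0.4]
finger_gap: -0.001
[-0.3830288   0.02183272 -0.40484092]
```

View pics/w4.png

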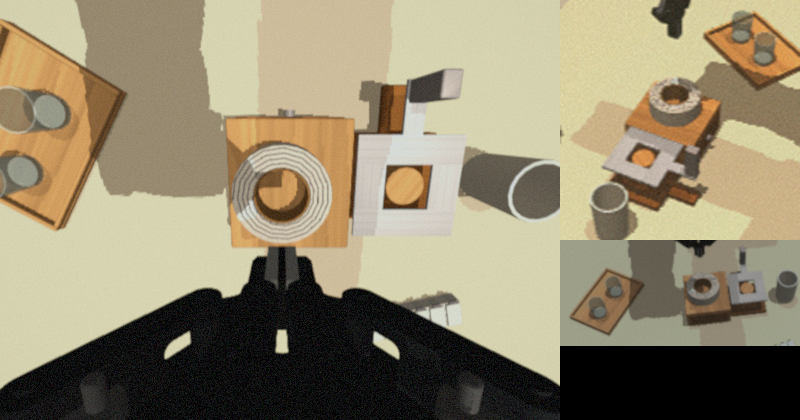

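```bash
python3 - <<'E'
from h import *
import pickle
c=pickle.load(open("w4.pkl","rb"));f=lambda u,v,z:np.round(ray("wrist",(u,v),z,c),4)
print("roll",f(282,194,.108),"edges",f(233,194,.108),f(332,194,.108),f(282,144,.108),f(282,244,.108))
print("riser",f(225,118,.07),f(354,118,.07),f(348,247,.07),f(233,247,.07))
print(robot.get_state()["time"],robot.get_state()["force"]); robot.finish_job()
E
```

```text
roll [ 0.5442 -0.039   0.108 ] edges [ 0.542  -0.0847  0.108 ] [0.5464 0.0076 0.108 ] [ 0.4984 -0.0369  0.108 ] [ 0.5942 -0.0413  0.108 ]
riser [ 0.4732 -0.0922  0.07  ] [0.4792 0.0355 0.07  ] [0.6169 0.0312 0.07  ] [ 0.6108 -0.0966  0.07  ]
22.4 [-0.28314853  0.7445135  -0.89875329]
the job is handed in; nothing more can be done
```

The job is done and handed in at 22.4 s: the glass is on the tray and the roll lies flat on the riser.

- **Glass:** My first grasp closed above the rim, because the fingertips showed about 35–40 mm short of the reported TCP. I regrasped lower and set the glass upright on the tray, about 85 mm centre to centre from the other one. The later pictures show both glasses standing.
- **Lifter and roll:** I pulled the handle bar up to its stop (56.7 mm of travel, 24 N pull). Then I towed the roll by its hole with shut fingers onto the riser.
- **Last check:** The final picture shows the roll flat on top of the riser. It lies about 9 mm off centre towards -y, with its nearest edge about 8–10 mm inside the riser's -y edge. The gripper was clear of everything, and the lifter was still up.
- **Other objects:** The cup looked undisturbed in the last picture. I made no separate measurement of it. The pill organiser was only partly in view and the soap dish not at all, but the arm did not work near either.
- **Disagreements:** The scene and wrist cameras differed by up to about 13 mm in x for the post, which the tolerances covered. The measured force never exceeded 24 N in the readings I took.

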